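Swing the saucepan's handle round to the back and latch it in the handle keeper

ROBOT

A 6-joint arm with a two-finger parallel gripper is mounted at the origin on a cart in front of the work surface, level with it; the furniture and walls round the work are solid. World frame = base frame: x ahead of the robot, y to its left, z up, the work surface at z = 0. Lengths are in m, angles in rad, forces in N, time in s.
With the tool pointing down it reaches from about 0.425 to 0.95 m from the base axis. Payload 14.7 kg.
Tool frame: the origin (TCP) lies between the finger pads; the fingertips stand 17 mm ahead of it and the grasp point (between the pads) lies 2 mm behind it (tip_extent is the distance from the TCP to the fingertips, in m); z points along the fingers, y is the line along which they close (so a half turn about z gives the same grasp; the last joint's range is limited). The gripper opens to 85 mm and grips with 20 to 120 N. Pads are 22 mm wide; open, the fingers measure 114 mm over their backs; the gripper's body (76 mm by 85 mm) begins 54 mm behind the grasp point. The pads swing forward as they close: fully open they stand 13 mm farther back than shut.
Start: joints at [1.227, 0.48, 1.596, -0, 1.065, -0.047], TCP at [0.19, 0.622, 0.248] pointing down, gripper open.
Joint ranges: [-2.75, 2.75], [-0.82, 2.05], [0.23, 2.67], [-1.56, 4.7], [0.09, 2.69], [-2.92, 2.92]. Speed limits (rad/s): [1.89, 1.89, 2.39, 3.01, 3.01, 3.01].

INTERFACE

Orientations are given as a 3x3 rotation matrix whose columns are the frame's x, y, z axes.
In Python, from station import goto, move_linear, set_joints, grip, pause, inverse_kinematics, get_obs, get_image, PlanningError, job_done, tip_extent gives the robot as it stands. The module is installed in compiled form; this text tells all that it offers. Calls block until the motion is done:
- goto(position, orientation): joint-space move of the TCP to a pose.
- move_linear(position, frame=None, rate=0.15): straight line of the TCP; frame=None keeps the orientation; rate is the mean speed in m/s.
- set_joints(angles): joint-space move.
- grip(opening, strength=None): opening from 0.0 (shut) to 1.0 (fully open); strength is the grip in N (None keeps the last); returns when the fingers have stopped.
- pause(seconds).
- inverse_kinematics(position, orientation): joint angles nearest the present ones, or None.
- get_obs(): the state.
- get_image(name): name is "scene" or "top" or "wrist"; returns a dict with "img" (480x640x3 uint8, red, green, blue), "intrinsics" (3x3 intrinsics, pixels), "R" (3x3) and "t" (3): a world point X has camera coordinates R X + t; the wrist camera has in their place "T_tool_cam" (4x4, takes a point from camera to tool coordinates, whose origin is the TCP and whose axes are the flange's). Camera axes: x right, y down, z forward; pixel columns grow to the right and rows downward; lengths in m; the calibration is good to about 2 mm. The wrist camera is an equidistant fisheye: a pixel r from the principal point sees the ray r / f radians off the axis. A picture is of the moment at which its call begins: read the wrist's pose just before it. There is no depth.
A pose or a line that the arm cannot do raises PlanningError and nothing moves.
- job_done(): hands the job in, once; it reports no verdict.
The state is a dict: "t": time; "joint_pos": joint angles; "qvel": joint speeds; "joint_torque": joint torques, N m; "ee_pos": TCP position; "orientation": TCP orientation; "wrist_force": force on the tool from outside, world axes, zero at the start; "torque": the same for the moment, N m; "width": opening from 0.0 (shut) to 1.0 (fully open).
Only numpy, scipy, OpenCV 4.12 (cv2) and the standard library are available. Lean on these libraries where they do the work, as an engineer would, in place of code of your own. Each camera call takes 0.05 s, during which the arm holds its last target. There are 200 camera calls.

TASK

The small saucepan's handle sticks out past the front corner of the hob. Swing it round by the open right-hand side, away from the skillet, until it points to the back and the sprung finger of the handle keeper has snapped shut behind it, and let go. Feel your way in against the keeper's buffer rather than ramming it, keep the saucepan standing on its ring all the while, and leave the skillet and the other things alone.

Things in the scene. Friction and masses are not known exactly. Their poses are not given: they have to be found in the camera images.
- saucepan: Smaller pan, loose, plain steel, 130 mm across the rim, 120 across the base, 70 high, 0.5 to 1 kg. Origin: centre of its underside; z up; x points along its one handle. The black handle is a level straight bar 18 mm wide, 14 thick, its middle 52 mm above the underside; the black part runs from 77 to 185 mm from the pan's axis.
- handle_mid (a point): Middle of the section of the saucepan's handle 115 mm from the pan's axis, 52 mm above the underside: a good place to hold it from above. At the start the handle points to the front right, 105 to 155 degrees clockwise (seen from above) from the hob's x. Swing it counter-clockwise, by the right, until it points along the hob's x; the skillet bars the other way.
- handle_tip (a point): Centre of the end face of the saucepan's handle, 185 mm from the pan's axis, 52 mm above the underside. With c the unknown setting of the keeper's carriage, the tip meets the finger at about y = c - 28 mm in the keeper's frame, the buffer at c + 14, the finger slips off and snaps shut behind it at about c + 16 to c + 22, and the buffer is solid at c + 24: press no farther.
- ring (a point): Centre of the right-hand hotplate, at the height on which the saucepan stands, 51 mm above the worktop; fixed. Axes as the hob's: x to the hob's back, y to its left, z up. A lip 6 mm high round the pan's base (4 mm of play) keeps it central while it turns.
- keeper: Handle keeper: base plate fixed on the hob behind the saucepan. Origin on the hob's top, 6 mm below ring and 185 mm from it along x; axes as ring. On it an aluminium carriage, 72 mm high, is clamped at a setting c, anywhere from 11 mm right to 11 mm left of the middle (not reported: feel for it). The carriage bears a finger on a post (right) and a sprung buffer (left).
- keeper_finger (a joint): Swing (rad) of the keeper's steel finger, 9 mm thick, about an upright pin 22 mm behind the keeper's origin, 58 mm up. 0 = shut: it reaches 34.5 mm towards the pan and bars the handle's way; it grows (to about 0.9, at most 1.4) as the handle pushes it left against a light spring (3 to 4 N), and falls back to 0 once the handle has passed. The buffer beyond resists with 3 to 11 N over 10 mm.
- skillet: The larger, dark pan on the left-hand hotplate, loose, 194 mm across the rim, 42 mm high; origin at the centre of its underside, x along its handle (tip 235 mm from the axis). Leave it alone.
- jam_jar: Jam jar with a red lid, 65 mm across, 100 mm high, beside the hob; origin at the centre of its underside. Leave it alone.
- tomato_tin: Squat tin, 75 mm across, 58 mm high, beside the hob; origin at the centre of its underside. Leave it alone.
- ramekin: Small pale bowl, 95 mm across, 45 mm high, beside the hob; origin at the centre of its underside. Leave it alone.

How it is judged:
By the outcome, as a careful person would: the job done as asked, in the order asked, and still so for the second after the job is handed in, with the robot touching nothing.
It also fails if it takes over 64 s, if anything falls off the work surface, if the arm or the gripper's body presses on something with over 40 N, if the wrist force passes 120 N, or if a joint passes its speed limit or range.

## Working session

There is one attempt and no reset: what is moved stays moved. The work goes in short steps, each a Python script; the robot and the scene stay as the last script left them, time stands still between calls to the robot, and variables do not carry over. Pictures are saved under pics/ and viewed, on a budget of 10 in all, crops included, one or two more only if the job needs it, and the job is handed in when it is done.

```bash
mkdir -p pics
python3 - <<'E'
from station import *
import cv2,pickle
o=get_obs();print(o)
d={'obs':o}
for n in("scene","top"):
    g=get_image(n);d[n]=g;cv2.imwrite(f"pics/{n}1.png",g["img"][:,:,::-1])
    print(n,g["intrinsics"],g["R"],g["t"])
pickle.dump(d,open("d1.pkl","wb"))
E
```

```text
{'t': 0.0, 'joint_pos': array([ 1.22741933e+00,  4.80819570e-01,  1.59687741e+00, -1.22230230e-05,
        1.06513343e+00, -4.65910887e-02]), 'qvel': array([-0.00131812,  0.00231151,  0.00046913,  0.00062732, -0.00170164,
        0.00069735]), 'joint_torque': array([ 4.87032274e-03, -9.50631452e+01, -4.30196214e+01,  3.15471343e-04,
        1.18647944e-02, -1.74824055e-05]), 'ee_pos': array([0.18993229, 0.62120637, 0.24767904]), 'orientation': array([[-9.56283107e-01,  2.92442223e-01, -4.06643035e-04],
       [ 2.92442502e-01,  9.56282394e-01, -1.16909486e-03],
       [ 4.69728755e-05, -1.23690537e-03, -9.99999234e-01]]), 'wrist_force': array([-1.0177089 , -0.18188334,  0.33917991]), 'torque': array([0.00087954, 0.03990782, 0.01201355]), 'width': 1.0020261165892694}
scene [[467.62633624   0.         317.57117926]
 [  0.         467.62633624 242.85250539]
 [  0.           0.           1.        ]] [[-0.91686348 -0.39898237 -0.01320756]
 [-0.34075696  0.79943912 -0.49475427]
 [ 0.20795687 -0.44912155 -0.86893255]] [0.47982553 0.33901329 0.87049042]
top [[549.22531737   0.         329.09360528]
 [  0.         549.22531737 232.12754885]
 [  0.           0.           1.        ]] [[ 0.01035645 -0.99961168  0.02586972]
 [-0.99704334 -0.01229287 -0.07585158]
 [ 0.07614013 -0.02500768 -0.99678347]] [-0.15207757  0.57236655  1.21753286]
```

View pics/top1.png

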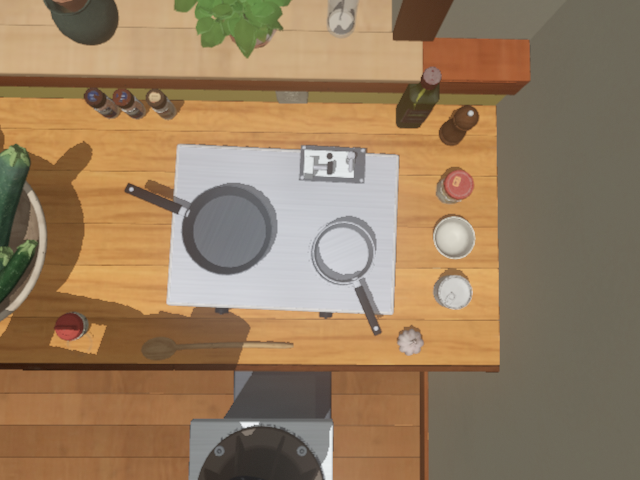

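View pics/scene1.png

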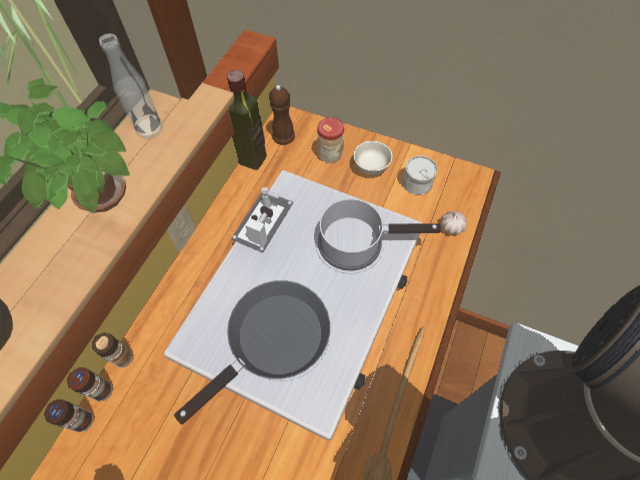

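The top view shows the saucepan rim centred near (344,251), its handle tip near (378,332), the keeper near (333,164) and the skillet at (228,229). The hob's corners are near (177,146), (398,154), (393,314) and (168,305). I'll enlarge the important region and compute positions.

```bash
cat > h.py <<'E'
import numpy as np,pickle
def ray(g,u,v,z):
    d=g["R"].T@np.linalg.inv(g["intrinsics"])@np.array([u,v,1.]);c=-g["R"].T@g["t"]
    return c+d*(z-c[2])/d[2]
def proj(g,X):
    X=np.atleast_2d(X);p=(g["R"]@X.T).T+g["t"];q=(g["intrinsics"]@p.T).T;return q[:,:2]/q[:,2:]
E
python3 - <<'E'
from h import *
import cv2
d=pickle.load(open("d1.pkl","rb"))
t=d["top"]["img"];s=d["scene"]["img"]
a=cv2.resize(t[135:345,280:420],None,fx=2.85,fy=2.85,interpolation=cv2.INTER_CUBIC)
b=cv2.resize(s[170:290,220:470],None,fx=1.6*1,fy=1.6,interpolation=cv2.INTER_CUBIC)
im=np.zeros((600,800,3),np.uint8);im[:a.shape[0],:a.shape[1]]=a[:600];im[:b.shape[0],400:400+b.shape[1]]=b
k=cv2.resize(s[180:255,225:300],None,fx=5,fy=5,interpolation=cv2.INTER_CUBIC);im[200:575,400:775]=k
cv2.imwrite("pics/c1.png",im[:,:,::-1])
g=d["top"]
for n,u,v,z in[("BL",177,146,.045),("BR",398.5,154.5,.045),("FR",393.5,314,.045),("FL",168,305,.045),("rim",344,251,.121),("tip",378,332,.103),("keepL",300,163,.05),("keepR",366,166,.05)]:print(n,ray(g,u,v,z).round(4))
# handle pixels (dark) by PCA
for n,(x0,x1,y0,y1) in{"top":(350,385,278,338),"scene":(386,442,220,238)}.items():
    g=d[n];m=g["img"][y0:y1,x0:x1].max(2)<75
    k,l,st,c=cv2.connectedComponentsWithStats(m.astype(np.uint8));i=1+st[1:,4].argmax();v,u=np.nonzero(l==i)
    P=np.array([ray(g,a+x0,b+y0,.108)[:2] for a,b in zip(u,v)])
    mu=P.mean(0);w=np.linalg.svd(P-mu)[2] if 0 else np.linalg.eigh(np.cov(P.T))[1][:,1];pr=(P-mu)@w
    print(n,len(u),mu.round(4),np.degrees(np.arctan2(w[1],w[0])),pr.min(),pr.max(),(mu+w*pr.min()).round(4),(mu+w*pr.max()).round(4))
E
```

```text
BL [0.761  0.1965 0.045 ]
BR [ 0.7497 -0.2996  0.045 ]
FR [ 0.3933 -0.2888  0.045 ]
FL [0.4086 0.205  0.045 ]
rim [ 0.5277 -0.1745  0.121 ]
tip [ 0.3598 -0.248   0.103 ]
keepL [ 0.7259 -0.0784  0.05  ]
keepR [ 0.7214 -0.2259  0.05  ]Traceback (most recent call last):
  File "<stdin>", line 15, in <module>
ValueError: attempt to get argmax of an empty sequence
```

View pics/c1.png

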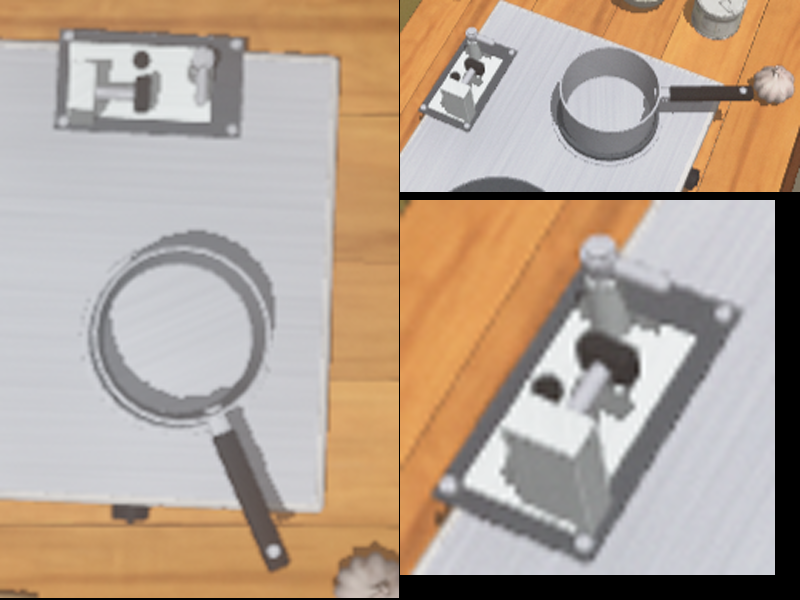

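The crop shows the rim centred at crop (181,336), the handle running from (220,430) to (278,567), and the keeper plate screws at (68,37), (237,45), (233,130) and (62,122). The finger's pin is at (205,55) with the finger reaching to (200,105), and the buffer head is at (145,92).

Run:
```python
from h import *
import cv2
d=pickle.load(open("d1.pkl","rb"))
g=d["top"];c=lambda x,y:(280+(x+.5)/2.85-.5,135+(y+.5)/2.85-.5)
for n,p,z in[("rim",(181,336),.121),("s1",(68,37),.052),("s2",(237,45),.052),("s3",(233,130),.052),("s4",(62,122),.052),("tip",(278,567),.103),("pin",(205,55),.112),("fingertip",(200,105),.105),("bufhead",(145,92),.1)]:print(n,ray(g,*c(*p),z).round(4))
sc=d["scene"];f=lambda x,y:(225+(x-400+.5)/5-.5,180+(y-200+.5)/5-.5)
for n,p,z in[("s1",(447,485),.052),("s3?",(724,313),.052),("s4",(583,543),.052),("pin",(598,245),.117)]:print("scene",n,ray(sc,*f(*p),z).round(4))
for n,(x0,x1,y0,y1) in{"top":(350,385,278,338),"scene":(386,442,220,238)}.items():
    g=d[n];im=g["img"][y0:y1,x0:x1].astype(int)
    m=(im.max(2)<100)&(np.ptp(im,axis=2)<28)
    k,l,st,_=cv2.connectedComponentsWithStats(m.astype(np.uint8));i=1+st[1:,4].argmax();v,u=np.nonzero(l==i)
    P=np.array([ray(g,a+x0,b+y0,.106)[:2] for a,b in zip(u,v)])
    mu=P.mean(0);w=np.linalg.eigh(np.cov(P.T))[1][:,1];pr=(P-mu)@w
    print(n,len(u),mu.round(4),np.degrees(np.arctan2(w[1],w[0])),(mu+w*pr.min()).round(4),(mu+w*pr.max()).round(4))
```

```text
rim [ 0.5244 -0.1729  0.121 ]
s1 [ 0.7602 -0.0859  0.052 ]
s2 [ 0.756  -0.2185  0.052 ]
s3 [ 0.6886 -0.2157  0.052 ]
s4 [ 0.6929 -0.0821  0.052 ]
tip [ 0.3565 -0.2464  0.103 ]
pin [ 0.7344 -0.1895  0.112 ]
fingertip [ 0.6979 -0.1864  0.105 ]
bufhead [ 0.7081 -0.1453  0.1   ]
scene s1 [ 0.7589 -0.0855  0.052 ]
scene s3? [ 0.6862 -0.2152  0.052 ]
scene s4 [ 0.691 -0.083  0.052]
scene pin [ 0.7281 -0.1871  0.117 ]
top 337 [ 0.4092 -0.2244] -156.81517301585347 [ 0.453  -0.2057] [ 0.3578 -0.2464]
scene 463 [ 0.4055 -0.2231] -156.1551678106976 [ 0.4524 -0.2024] [ 0.3537 -0.246 ]
```

Checks hold: handle tip radius is 183 mm against 185, and the black part starts at 79 mm against 77. The heading is about -156°, with hob yaw about -1.6°. Ring to pin is about 207 mm along x, as it should be, and c looks like roughly +4 mm. Now I'll go to the handle.

```bash
cat >> h.py <<'E'
C0=np.array([0.523,-0.172]);YAW=-0.027;RG=0.115;Z=0.101
def Rt(th):
    c,s=-np.cos(th),-np.sin(th);return np.array([[c,s,0],[s,-c,0],[0,0,-1.]])
def P(th,C=C0,z=Z,r=RG):return np.array([C[0]+r*np.cos(th),C[1]+r*np.sin(th),z])
E
python3 - <<'E'
from h import *
from station import *
import cv2
th=np.radians(-156.4)
for a in np.radians([-156,-120,-90,-45,0,6]):
    q=inverse_kinematics(P(a),Rt(a));print(np.degrees(a).round(),None if q is None else np.round(q,2))
goto(P(th,z=.25),Rt(th));grip(0.6,40)
o=get_obs();g=get_image("wrist");pickle.dump((o,g),open("w1.pkl","wb"));cv2.imwrite("pics/w1.png",g["img"][:,:,::-1])
print(o["t"],o["ee_pos"],o["wrist_force"],o["width"],o["joint_pos"].round(2))
E
```

```text
-156.0 [-0.55  0.46  2.13 -0.    0.55  0.61]
-120.0 [-0.58  0.53  1.98 -0.    0.63 -0.06]
-90.0 [-0.55  0.59  1.85 -0.    0.71 -0.55]
-45.0 [-0.44  0.65  1.7  -0.    0.79 -1.23]
0.0 [-0.31  0.66  1.69 -0.    0.8  -1.88]
6.0 [-0.29  0.65  1.7  -0.    0.79 -1.97]
3.5833 [ 0.41765795 -0.21798857  0.25000802] [ 0.29361973 -0.36547622  0.25355607] 0.5983669109725274 [-0.55  0.23  1.99 -0.    0.92  0.61]
```

View pics/w1.png

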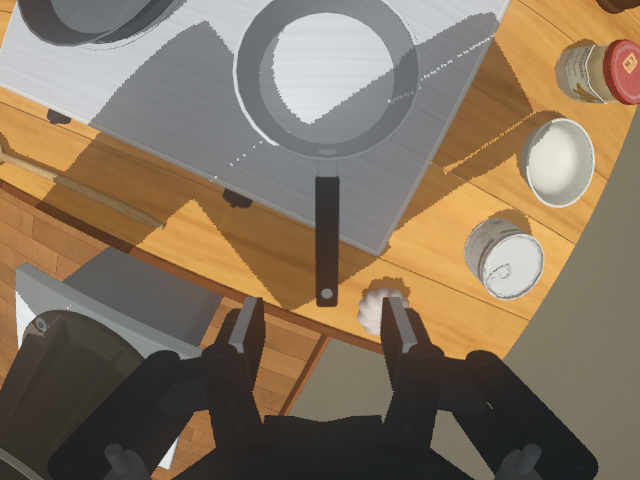

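The wrist view shows the handle vertical at column 327, midway between the fingers at about 325. It starts at row 178 and ends at row 305. I'll check these against the model, then descend and grip.

Run:
```python
from h import *
from station import *
o,g=pickle.load(open("w1.pkl","rb"))
K=g["intrinsics"];T=g["T_tool_cam"]
def wr(u,v,z):
    x=np.array([u-K[0,2],v-K[1,2]])/K[0,0];r=np.hypot(*x);d=np.r_[x/r*np.sin(r),np.cos(r)]
    R=o["orientation"]@T[:3,:3];p=o["ee_pos"]+o["orientation"]@T[:3,3];D=R@d;return p+D*(z-p[2])/D[2]
th=np.radians(-156.4);e=np.array([np.cos(th),np.sin(th)]);n=np.array([-e[1],e[0]])
for k,u,v in[("start",327,178),("tip",327,305.5)]:
    X=wr(u,v,.110);print(k,X.round(4),"radial",(X[:2]-C0)@e,"lat",(X[:2]-C0)@n)
move_linear(P(th,z=.14),rate=.15);move_linear(P(th),rate=.08)
f0=get_obs();print(f0["wrist_force"],f0["torque"]);grip(0.15,40);pause(.2)
o=get_obs();print(o["t"],o["ee_pos"],o["wrist_force"],o["torque"],o["width"])
```

```text
start [ 0.4542 -0.2061  0.11  ] radial 0.0767000425745436 lat 0.0037254116921858794
tip [ 0.3587 -0.2484  0.11  ] radial 0.18115204818667702 lat 0.004268298655281874
[-0.23820012  0.48330085  0.52570951] [-0.00911746 -0.03920258  0.02757657]
5.7417 [ 0.41818084 -0.21853894  0.10156942] [-0.83913874 -1.36016555  6.65596764] [-0.45082142  0.07509463 -0.27766442] 0.203564540500641
```

```bash
cat > sw.py <<'E'
from h import *
from station import *
import json,os
def load():
    return json.load(open("st.json")) if os.path.exists("st.json") else dict(th=float(np.radians(-156.4)),C=list(C0),z=Z)
def swing(end,step,rate,ftan=20,every=1,settle=0):
    """turn the handle to world angle `end` (deg); yield radially and vertically to the felt force"""
    s=load();th=s["th"];C=np.array(s["C"]);z=s["z"];end=np.radians(end);step=np.radians(step);i=0
    while abs(end-th)>1e-6:
        th=th+np.clip(end-th,-step,step)
        move_linear(P(th,C,z),Rt(th),rate=rate)
        if settle:pause(settle)
        o=get_obs();F=o["wrist_force"];e=np.array([np.cos(th),np.sin(th)]);fr=F[:2]@e;ft=F[1]*e[0]-F[0]*e[1]
        dz=lambda f,b:np.sign(f)*max(0,abs(f)-b)
        C=C+e*np.clip(1e-4*dz(fr,2),-1e-3,1e-3);z=float(np.clip(z+np.clip(5e-5*dz(F[2],2),-3e-4,3e-4),Z-.002,Z+.002))
        a=o["orientation"];ta=np.arctan2(-a[1,0],-a[0,0]);i+=1
        p=o["ee_pos"][:2]+.07*np.array([np.cos(ta),np.sin(ta)])
        if i%every==0:print("t%.1f th%.1f tipy%.1f ft%.1f fr%.1f fz%.1f tz%.2f C%s z%.4f"%(o["t"],np.degrees(th),1e3*(185e-3*np.sin(ta-YAW)),ft,fr,F[2],o["torque"][2],(C*1e3).round(1),z))
        json.dump(dict(th=float(th),C=list(C),z=z),open("st.json","w"))
        if abs(ft)>ftan or abs(fr)>30 or abs(F[2])>25:print("STOP",ft,fr,F);return False
    return True
E
python3 - <<'E'
from sw import *
grip(0.0,40)
if swing(-150,2,.03):swing(-95,4,.06)
E
```

```text
t6.2 th-154.4 tipy-84.5 ft-1.8 fr1.9 fz8.9 tz0.23 C[ 523. -172.] z0.1013
t6.5 th-152.4 tipy-90.2 ft-2.9 fr2.7 fz6.7 tz0.38 C[ 522.9 -172. ] z0.1015
t6.8 th-150.4 tipy-95.6 ft-2.5 fr4.3 fz4.5 tz0.35 C[ 522.7 -172.1] z0.1017
t7.1 th-150.0 tipy-96.8 ft-3.8 fr3.4 fz2.5 tz0.31 C[ 522.6 -172.2] z0.1017
t7.3 th-146.0 tipy-107.3 ft-2.5 fr0.4 fz2.8 tz0.30 C[ 522.6 -172.2] z0.1017
t7.6 th-142.0 tipy-117.4 ft-3.0 fr-0.6 fz1.2 tz0.36 C[ 522.6 -172.2] z0.1017
t7.9 th-138.0 tipy-127.0 ft-2.3 fr-0.3 fz0.6 tz0.32 C[ 522.6 -172.2] z0.1017
t8.2 th-134.0 tipy-136.1 ft-1.2 fr-1.3 fz2.8 tz0.32 C[ 522.6 -172.2] z0.1018
t8.5 th-130.0 tipy-144.5 ft-1.8 fr-0.6 fz1.4 tz0.37 C[ 522.6 -172.2] z0.1018
t8.8 th-126.0 tipy-152.2 ft-2.2 fr-0.5 fz1.5 tz0.34 C[ 522.6 -172.2] z0.1018
t9.0 th-122.0 tipy-159.2 ft-1.7 fr0.6 fz1.4 tz0.31 C[ 522.6 -172.2] z0.1018
t9.3 th-118.0 tipy-165.4 ft-1.4 fr1.5 fz1.5 tz0.31 C[ 522.6 -172.2] z0.1018
t9.6 th-114.0 tipy-170.8 ft-1.0 fr1.5 fz1.0 tz0.29 C[ 522.6 -172.2] z0.1018
t9.9 th-110.0 tipy-175.3 ft-0.0 fr1.4 fz0.9 tz0.24 C[ 522.6 -172.2] z0.1018
t10.2 th-106.0 tipy-179.0 ft0.2 fr0.7 fz0.7 tz0.19 C[ 522.6 -172.2] z0.1018
t10.5 th-102.0 tipy-181.8 ft0.2 fr1.8 fz-0.5 tz0.18 C[ 522.6 -172.2] z0.1018
t10.7 th-98.0 tipy-183.8 ft-0.2 fr0.1 fz0.3 tz0.07 C[ 522.6 -172.2] z0.1018
t11.0 th-95.0 tipy-184.6 ft-0.5 fr1.3 fz0.0 tz0.17 C[ 522.6 -172.2] z0.1018
```

Run:
```python
from sw import *
import cv2
if swing(-19.5,4,.06,every=3):
    o=get_obs();print(o["ee_pos"],o["width"])
    a=get_image("top")["img"][125:295,255:425];b=get_image("scene")["img"][150:290,220:400]
    im=np.zeros((480,800,3),np.uint8);im[:400,:400]=cv2.resize(a,(400,400));im[:311,400:]=cv2.resize(b,(400,311));cv2.imwrite("pics/m1.png",im[:,:,::-1])
```

```text
t11.8 th-83.0 tipy-183.0 ft1.4 fr1.6 fz-1.8 tz-0.09 C[ 522.6 -172.2] z0.1018
t12.7 th-71.0 tipy-173.4 ft0.5 fr-0.2 fz-2.2 tz-0.12 C[ 522.6 -172.2] z0.1018
t13.5 th-59.0 tipy-156.2 ft2.0 fr0.2 fz-2.3 tz-0.10 C[ 522.6 -172.2] z0.1017
t14.4 th-47.0 tipy-132.1 ft0.9 fr4.1 fz-1.5 tz-0.18 C[ 522.9 -172.5] z0.1017
t15.2 th-35.0 tipy-102.3 ft0.3 fr-0.2 fz2.2 tz0.10 C[ 523.3 -172.9] z0.1017
t16.1 th-23.0 tipy-68.1 ft1.1 fr-0.7 fz0.4 tz0.12 C[ 523.3 -172.9] z0.1017
[ 0.63151034 -0.21139018  0.10166704] 0.20062724617918826
```

View pics/m1.png

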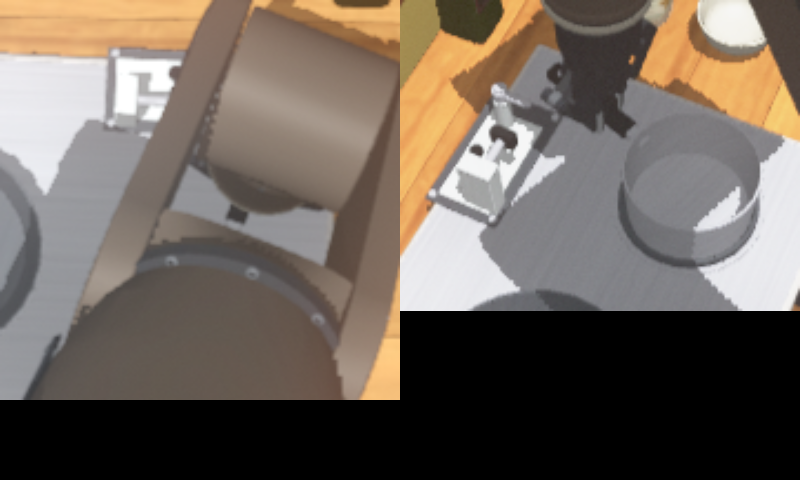

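The arm hides the top view. The scene crop shows the pan standing in its ring at about (692,190), the gripper on the handle, and the keeper unobstructed with its finger shut near (510,95). Next I'll feel for the finger.

Run:
```python
from sw import *
if swing(-11,1.5,.04): swing(-3,.6,.02,settle=.08)
```

```text
t16.7 th-18.0 tipy-52.6 ft0.3 fr0.4 fz-1.6 tz-0.01 C[ 523.3 -172.9] z0.1017
t17.0 th-16.5 tipy-47.9 ft1.4 fr0.3 fz-1.6 tz-0.13 C[ 523.3 -172.9] z0.1017
t17.2 th-15.0 tipy-43.2 ft1.3 fr2.8 fz-1.4 tz-0.35 C[ 523.3 -172.9] z0.1017
t17.5 th-13.5 tipy-38.4 ft1.4 fr5.1 fz-1.4 tz-0.36 C[ 523.6 -173. ] z0.1017
t17.7 th-12.0 tipy-33.7 ft1.6 fr4.5 fz-1.8 tz-0.37 C[ 523.9 -173. ] z0.1017
t18.0 th-11.0 tipy-30.4 ft1.4 fr4.2 fz-1.1 tz-0.41 C[ 524.1 -173. ] z0.1017
t18.3 th-10.4 tipy-28.5 ft3.4 fr3.6 fz-0.5 tz-0.39 C[ 524.3 -173.1] z0.1017
t18.6 th-9.8 tipy-26.5 ft3.1 fr0.9 fz0.6 tz-0.29 C[ 524.3 -173.1] z0.1017
t19.0 th-9.2 tipy-24.6 ft3.4 fr-1.5 fz1.0 tz-0.27 C[ 524.3 -173.1] z0.1017
t19.3 th-8.6 tipy-22.7 ft1.4 fr-1.9 fz0.9 tz-0.30 C[ 524.3 -173.1] z0.1017
t19.6 th-8.0 tipy-20.8 ft-0.0 fr-3.2 fz-0.2 tz-0.28 C[ 524.1 -173.1] z0.1017
t20.0 th-7.4 tipy-18.9 ft-1.0 fr-2.2 fz-1.6 tz-0.29 C[ 524.1 -173.1] z0.1017
t20.3 th-6.8 tipy-16.9 ft-0.3 fr-1.6 fz-2.0 tz-0.38 C[ 524.1 -173.1] z0.1017
t20.6 th-6.2 tipy-15.0 ft-0.4 fr-0.9 fz-3.2 tz-0.38 C[ 524.1 -173.1] z0.1017
t21.0 th-5.6 tipy-13.1 ft-1.0 fr1.7 fz-3.5 tz-0.44 C[ 524.1 -173.1] z0.1016
t21.3 th-5.0 tipy-11.1 ft-2.3 fr3.6 fz-1.8 tz-0.51 C[ 524.3 -173.1] z0.1016
t21.6 th-4.4 tipy-9.2 ft-2.9 fr4.7 fz-1.3 tz-0.48 C[ 524.5 -173.1] z0.1016
t22.0 th-3.8 tipy-7.3 ft-3.0 fr4.2 fz-1.4 tz-0.51 C[ 524.8 -173.1] z0.1016
t22.3 th-3.2 tipy-5.3 ft-3.6 fr3.5 fz-0.3 tz-0.54 C[ 524.9 -173.1] z0.1016
t22.6 th-3.0 tipy-4.7 ft-4.0 fr2.5 fz-0.5 tz-0.48 C[ 525.  -173.1] z0.1016
```

```bash
cat >> sw.py <<'E'
import cv2
def crop():return cv2.resize(get_image("scene")["img"][178:258,220:320],(400,320),interpolation=cv2.INTER_CUBIC)
E
python3 - <<'E'
from sw import *
a=crop();swing(1.5,.6,.025,settle=.08);b=crop()
cv2.imwrite("pics/k1.png",np.hstack([a,b])[:,:,::-1])
E
```

```text
t23.0 th-2.4 tipy-2.8 ft-2.2 fr4.4 fz-0.6 tz-0.43 C[ 525.2 -173.1] z0.1016
t23.3 th-1.8 tipy-0.9 ft-3.2 fr4.6 fz-0.6 tz-0.40 C[ 525.5 -173.1] z0.1016
t23.7 th-1.2 tipy1.1 ft-0.7 fr4.2 fz1.2 tz-0.40 C[ 525.7 -173.1] z0.1016
t24.0 th-0.6 tipy3.1 ft1.9 fr-0.3 fz4.2 tz-0.23 C[ 525.7 -173.1] z0.1017
t24.3 th-0.0 tipy5.1 ft4.7 fr-2.5 fz5.8 tz-0.03 C[ 525.6 -173.1] z0.1019
t24.7 th0.6 tipy7.0 ft9.3 fr-4.4 fz6.6 tz0.22 C[ 525.4 -173.1] z0.1021
t25.0 th1.2 tipy8.9 ft5.4 fr-3.0 fz0.8 tz-0.11 C[ 525.3 -173.1] z0.1021
t25.3 th1.5 tipy9.8 ft4.6 fr-5.1 fz0.8 tz-0.16 C[ 525.  -173.2] z0.1021
```

View pics/k1.png

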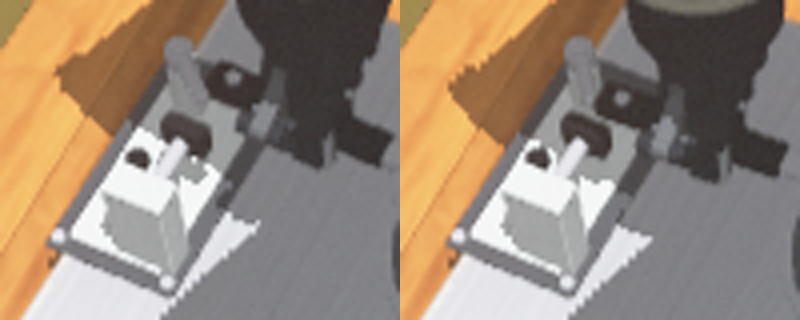

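Run:
```python
from sw import *
g=get_image("scene");o=get_obs();print(o["t"],o["wrist_force"],o["torque"],o["ee_pos"])
a=o["orientation"];ta=np.arctan2(-a[1,0],-a[0,0]);print(np.degrees(ta))
x0,y0,s=222,168,7
def big(im):return cv2.resize(im[y0:y0+85,x0:x0+100],None,fx=s,fy=s,interpolation=cv2.INTER_CUBIC)
im=big(g["img"]).copy()
def dot(X,c,l=None):
    u,v=proj(g,X)[0];cv2.circle(im,(int((u-x0+.5)*s),int((v-y0+.5)*s)),3,c,-1)
ring=np.array([.5235,-.1725]);ex=np.array([np.cos(YAW),np.sin(YAW)]);ey=np.array([-ex[1],ex[0]])
e=np.array([np.cos(ta),np.sin(ta)]);n=np.array([-e[1],e[0]])
for r in(.07,.0):
  for w in(-.009,.009):dot(np.r_[o["ee_pos"][:2]+e*r+n*w,.110],(255,0,0))
pin=ring+ex*.207-ey*.010
for sw,c in((0,(0,255,0)),(.9,(0,0,255))):
  d=-ex*np.cos(sw)+ey*np.sin(sw)
  for L in(0,.0115,.023,.0345):dot(np.r_[pin+d*L,.110],c)
cv2.imwrite("pics/o1.png",im[:,:,::-1])
```

```text
25.4417 [-4.63959029  4.93394539  0.31353956] [ 0.72243792  0.69940553 -0.19071998] [ 0.63954458 -0.16979424  0.10178549]
1.4950254055670553
```

View pics/o1.png

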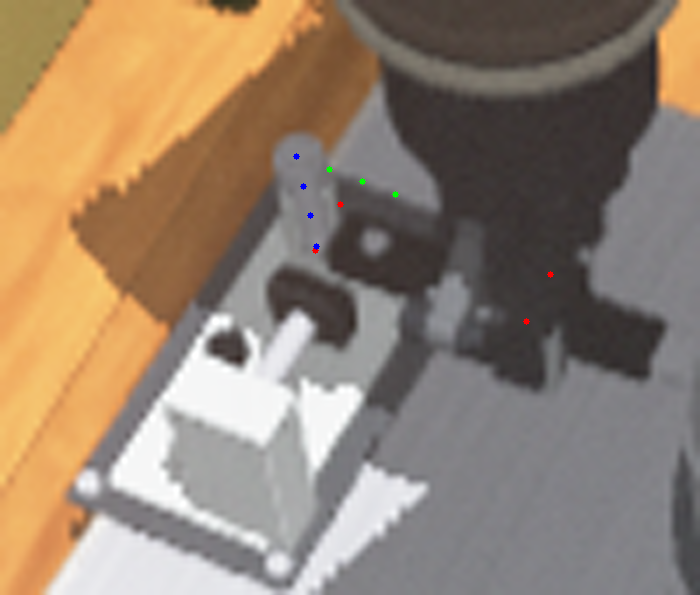

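The overlay agrees. The finger has swung to about 0.9 rad, matching the blue dots from (298,155) to (315,250). The handle end is near (335,235), about 8 mm short of the buffer head at (350,290), so c is about +4. I'll feel on in small steps, watching the moment about the pan's axis.

```bash
sed -i 's/ tz%.2f C/ tz%.2f M%.2f C/; s/o\["torque"\]\[2\],(C/o["torque"][2],o["torque"][2]+RG*ft,(C/' sw.py
python3 - <<'E'
from sw import *
cs=[]
for th in (3,4.2,4.8):
    ok=swing(th,.4,.02,ftan=25,settle=.08);cs.append(crop())
    if not ok:break
cs.append(crop());pickle.dump(cs,open("cs.pkl","wb"))
E
```

```text
t25.8 th1.9 tipy11.1 ft7.4 fr-4.4 fz-0.1 tz-0.21 M0.64 C[ 524.7 -173.2] z0.1021
t26.1 th2.3 tipy12.4 ft6.3 fr-2.9 fz-0.9 tz-0.24 M0.48 C[ 524.7 -173.2] z0.1021
t26.4 th2.7 tipy13.7 ft5.5 fr-4.5 fz-1.0 tz-0.27 M0.35 C[ 524.4 -173.2] z0.1021
t26.8 th3.0 tipy14.6 ft4.4 fr-3.2 fz-0.7 tz-0.43 M0.07 C[ 524.3 -173.2] z0.1021
t27.2 th3.4 tipy15.9 ft5.9 fr-3.9 fz1.6 tz-0.35 M0.33 C[ 524.1 -173.2] z0.1021
t27.5 th3.8 tipy17.2 ft4.9 fr-2.1 fz-0.5 tz-0.35 M0.21 C[ 524.1 -173.2] z0.1021
t27.8 th4.2 tipy18.5 ft5.6 fr-1.2 fz-1.7 tz-0.35 M0.30 C[ 524.1 -173.2] z0.1021
t28.2 th4.6 tipy19.8 ft4.9 fr-1.8 fz-1.7 tz-0.37 M0.19 C[ 524.1 -173.2] z0.1021
t28.5 th4.8 tipy20.4 ft2.5 fr-0.7 fz-2.3 tz-0.51 M-0.22 C[ 524.1 -173.2] z0.1021
```

Run:
```python
from sw import *
cs=[crop()]
ok=swing(6.0,.3,.015,ftan=25,settle=.1);cs.append(crop())
cv2.imwrite("pics/k2.png",np.hstack(cs)[:,:,::-1])
```

```text
t29.0 th5.1 tipy21.4 ft-3.6 fr-0.8 fz-1.8 tz-0.58 M-1.00 C[ 524.1 -173.2] z0.1021
t29.4 th5.4 tipy22.4 ft-4.0 fr1.2 fz-3.3 tz-0.58 M-1.05 C[ 524.1 -173.2] z0.1021
t29.7 th5.7 tipy23.4 ft-4.7 fr2.1 fz-4.6 tz-0.57 M-1.11 C[ 524.1 -173.2] z0.1019
t30.1 th6.0 tipy24.3 ft-6.7 fr1.7 fz-2.5 tz-0.61 M-1.38 C[ 524.1 -173.2] z0.1019
```

View pics/k2.png

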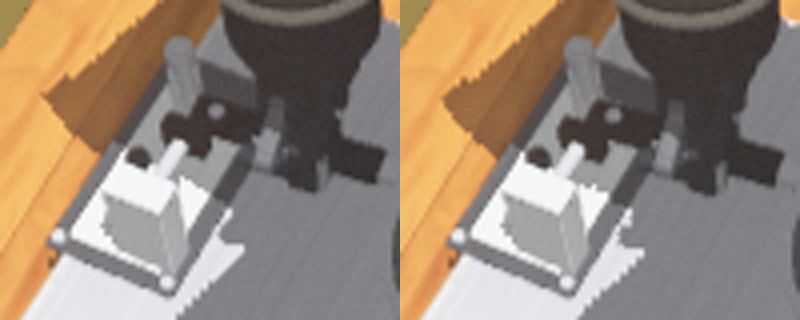

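Both crops show the handle end against the buffer head, near (215,115) and (612,118), with the finger still swung by the post. The moment dropped sharply at tip y of about 20.5, which is the buffer contact, so c is about 6.5. The snap is due at 22.5 to 28.5 and the solid stop at about 30.5.

Run:
```python
from sw import *
cs=[]
for th in (6.6,7.2):
    ok=swing(th,.2,.012,ftan=20,settle=.1);cs.append(crop())
    if not ok:break
cv2.imwrite("pics/k3.png",np.hstack(cs)[:,:,::-1])
```

```text
t30.5 th6.2 tipy24.9 ft-7.1 fr2.5 fz-2.7 tz-0.64 M-1.46 C[ 524.1 -173.2] z0.1019
t30.8 th6.4 tipy25.6 ft-7.1 fr1.6 fz-2.8 tz-0.65 M-1.46 C[ 524.1 -173.2] z0.1018
t31.2 th6.6 tipy26.2 ft-9.0 fr3.5 fz-2.5 tz-0.70 M-1.74 C[ 524.3 -173.2] z0.1018
t31.6 th6.8 tipy26.8 ft-9.1 fr1.9 fz-2.8 tz-0.71 M-1.76 C[ 524.3 -173.2] z0.1018
t31.9 th7.0 tipy27.5 ft-9.5 fr1.9 fz-3.5 tz-0.71 M-1.80 C[ 524.3 -173.2] z0.1017
t32.3 th7.2 tipy28.1 ft-9.7 fr3.1 fz-2.1 tz-0.76 M-1.87 C[ 524.4 -173.2] z0.1017
```

View pics/k3.png

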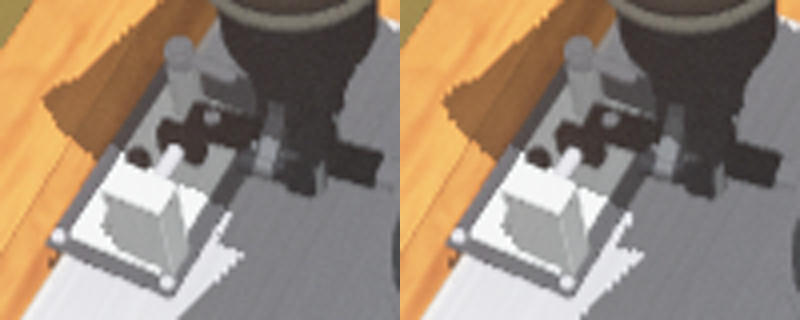

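Run:
```python
from sw import *
g=get_image("scene");o=get_obs()
a=o["orientation"];ta=np.arctan2(-a[1,0],-a[0,0])
x0,y0,s=245,175,12
im=cv2.resize(g["img"][y0:y0+45,x0:x0+62],None,fx=s,fy=s,interpolation=cv2.INTER_CUBIC)
im=np.clip(im.astype(float)*1.5,0,255).astype(np.uint8)
def dot(X,c):
    u,v=proj(g,X)[0];cv2.circle(im,(int((u-x0+.5)*s),int((v-y0+.5)*s)),3,c,-1)
ring=np.array([.5235,-.1725]);ex=np.array([np.cos(YAW),np.sin(YAW)]);ey=np.array([-ex[1],ex[0]])
pin=ring+ex*.207-ey*.010
for w in(-.0045,.0045):
  for L in(0,.0115,.023,.0345):dot(np.r_[pin-ex*L+ey*w,.1075],(0,255,0))
e=np.array([np.cos(ta),np.sin(ta)]);n=np.array([-e[1],e[0]])
for w in(-.009,.009):dot(np.r_[o["ee_pos"][:2]+e*.07+n*w,.110],(255,0,0))
cv2.imwrite("pics/o2.png",im[:,:,::-1])
```

```text
(no output)
```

View pics/o2.png

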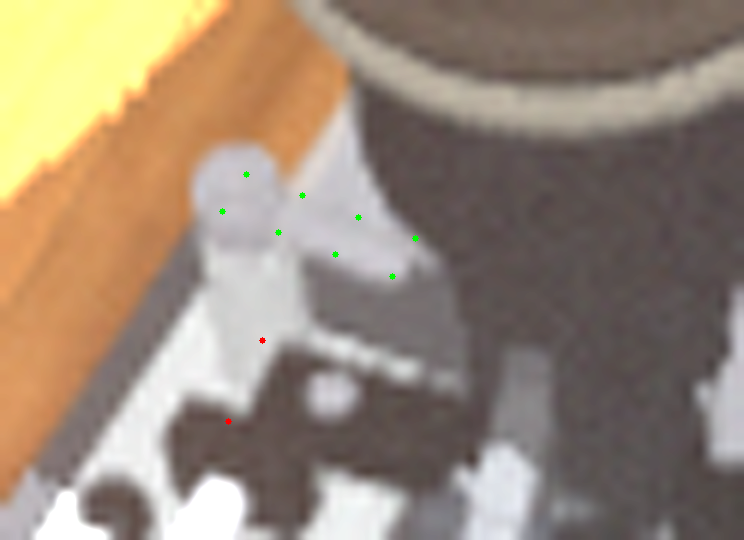

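The brightened zoom shows the finger shut: a light bar lies along the green dots from (240,190) to (400,260). The handle is beyond it, with its rivet at (330,395), so the snap has happened. Next I'll ease back off the buffer without reaching the finger, release and lift.

Run:
```python
from sw import *
swing(3.4,.6,.02,ftan=20,settle=.08)
grip(0.3);pause(.1)
s=load();o=get_obs();print(o["wrist_force"],o["width"]);grip(.55);pause(.1)
p=get_obs()["ee_pos"].copy()
move_linear(p+[0,0,.03],rate=.06);move_linear(p+[0,0,.16],rate=.15)
o=get_obs();print(o["t"],o["wrist_force"])
q=o["joint_pos"].copy();q[0]+=1.0;set_joints(q)
pause(.2);print(get_obs()["t"])
g=get_image("top");h=get_image("scene");pickle.dump((g,h),open("end.pkl","wb"))
a=cv2.resize(g["img"][140:300,285:405],(450,600),interpolation=cv2.INTER_CUBIC);b=cv2.resize(h["img"][170:290,220:400],(350,233))
im=np.zeros((600,800,3),np.uint8);im[:,:450]=a;im[:233,450:]=b;im[240:520,450:]=crop()[:280,:350]
cv2.imwrite("pics/end.png",im[:,:,::-1])
```

```text
t32.7 th6.6 tipy26.2 ft-7.2 fr2.0 fz-0.7 tz-0.55 M-1.38 C[ 524.4 -173.2] z0.1017
t33.1 th6.0 tipy24.3 ft-6.0 fr0.7 fz-0.3 tz-0.36 M-1.05 C[ 524.4 -173.2] z0.1017
t33.4 th5.4 tipy22.4 ft-4.9 fr-0.2 fz1.9 tz-0.25 M-0.82 C[ 524.4 -173.2] z0.1017
t33.7 th4.8 tipy20.5 ft-6.2 fr0.0 fz1.5 tz-0.11 M-0.82 C[ 524.4 -173.2] z0.1017
t34.1 th4.2 tipy18.6 ft-3.4 fr0.8 fz-0.2 tz0.19 M-0.20 C[ 524.4 -173.2] z0.1017
t34.4 th3.6 tipy16.6 ft-1.2 fr0.5 fz0.6 tz0.14 M-0.00 C[ 524.4 -173.2] z0.1017
t34.7 th3.4 tipy15.9 ft0.5 fr0.9 fz0.2 tz0.17 M0.23 C[ 524.4 -173.2] z0.1017
[-0.14820295  0.0539572  -0.82091319] 0.29639314040997183
37.1833 [-0.55339389 -0.14820256  0.10899567]
39.6417
```

View pics/end.png

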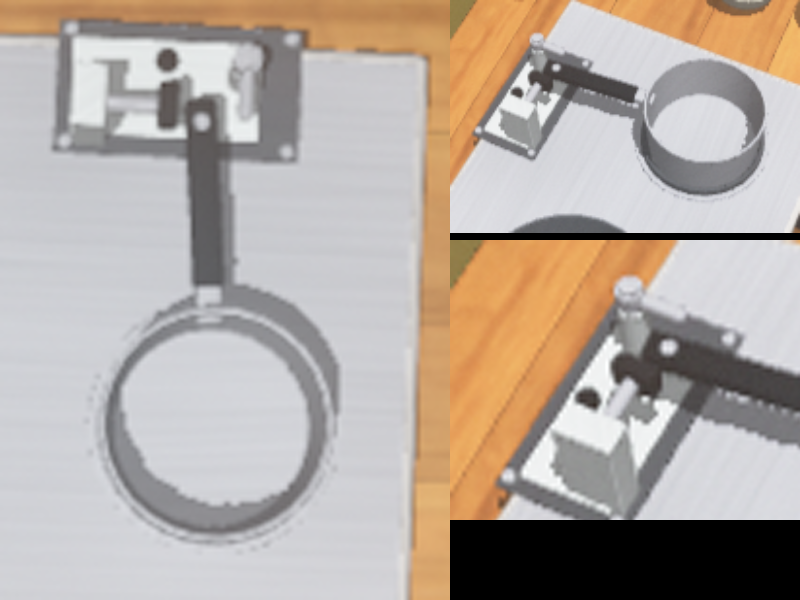

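The top crop shows the handle pointing back with its end at (203,105), between the buffer head at (170,105) and the shut finger at (247,80). The pan stands in its ring, centred at about (217,420). Before handing in, I'll check that the other things haven't moved.

Run:
```python
from h import *
from station import *
import cv2
a=pickle.load(open("d1.pkl","rb"))["top"]["img"];b=pickle.load(open("end.pkl","rb"))[0]["img"]
for n,(x0,x1,y0,y1) in dict(skillet=(122,285,178,280),jar=(436,478,165,205),bowl=(430,478,214,260),tin=(434,476,272,312)).items():
    print(n,np.round(cv2.phaseCorrelate(a[y0:y1,x0:x1].mean(2),b[y0:y1,x0:x1].mean(2)),2) if 0 else cv2.phaseCorrelate(a[y0:y1,x0:x1].mean(2),b[y0:y1,x0:x1].mean(2)))
o=get_obs();print(o["t"],o["wrist_force"])
job_done()
```

```text
skillet ((-0.04584346233296799, 0.06314175402950184), 0.6698356880213865)
jar ((0.5387563028930806, -0.006529344949584015), 1.0038227992402151)
bowl ((0.011097871092538014, 0.005151929987288639), 0.9991134977737528)
tin ((0.4963575548819108, 0.0017737113093296841), 0.9985519797143779)
39.7917 [-0.45032761  0.34104539 -0.50757965]
the job is handed in; nothing more can be done
```

The saucepan's handle now points to the back, held in the keeper with the finger shut behind it. The job was handed in at 39.8 s; no verdict was reported.

**What I did:** I gripped the handle from above and swung it counter-clockwise by the right, giving way to the forces I felt. I met the buffer at tip y of about 20.5 mm, which puts the carriage setting c at about +6.5 mm. I pressed in slowly to 28.1 mm, about 2 mm short of the estimated solid stop, with about 10 N sideways at the grip. Then I eased back off the buffer, let go and lifted clear.

**Last checks:**
- **Handle and pan:** The pictures show the finger shut, the handle between it and the buffer, and the pan standing in its ring. After release the wrist force was close to zero.
- **Other things:** The skillet and ramekin show no shift in the top image (under 0.1 px). The jar and tin each read about 0.5 px (roughly 1 mm) sideways. The robot never came near them and the match was near-perfect, so I take this as an artefact of the method, but I did not check further.

**What disagreed:**
- **Finger contact and snap:** I could not pick either out clearly in the forces, so the shut finger is confirmed by the pictures only.
- **Carriage setting:** The pictures alone put c nearer +1 to +4.5 mm, against +6.5 mm by feel.

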